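# Slide the steel box shut and drop its latch bar

## Task

Shut the grey steel box and latch it: lift the latch bar by its tab, slide the lid shut with it so that the bar passes over the keeper's low tooth, and let the bar drop fully home in the notch in front of the tall tooth, then let go. The keeper sits a little differently on every box, so feel for the tall tooth and do not force the bar against the keeper; leave the cup, the wrench head and the two lug nuts that lie on the shelf where they are.

Things in the scene. Friction and masses are not known exactly. Their poses are not given: they have to be found in the camera images.
- box: Grey steel ammo-style box, 150 mm across (its x) by 300 mm long (its y) by 140 mm high, fixed to the plywood shelf; open top, covered by a sliding lid. Origin: centre of its underside. Its +x is the long wall that carries the keeper; its +y is the direction in which the lid slides shut.
- lid (a joint): Sliding lid, steel plate 340 mm long, its top face 145 mm above the shelf. Value in m: how far it stands open (towards the box's -y); 0 is nominally shut, travel -0.030 to 0.145. Starts open by 80 to 130 mm. Slides with about 3 N of friction. With the bar in the notch it reads 0 give or take 20 mm, as the strike plate happens to sit.
- bar (a joint): Latch bar, steel, 12 mm wide (box's y) by 16 mm high, lying across the lid along the box's x; the lid carries it. Pivot axis along the box's y. Value in rad: 0 level, where it falls back by its weight (220 g, damped); grows as the free end is lifted. 0.12 clears the keeper's low tooth; above 0.25 it would pass over the tall one too. The free end reaches 33 mm past the box's +x wall.
- tab (a point): Centre of the grip on the bar's upright steel tab: 10 mm thick along the box's y (grip across that), 26 mm along x, top 19 mm above this point, the bar's top face 27 mm below. It lies 105 mm towards the box's +x from the pivot axis and, bar level, 35 mm above it. About 2 N lifts the bar here. 24 mm of free room between tab and keeper.
- keeper: Dark bracket, 130 mm long, bolted outside the box's +x wall; origin: middle of its upper edge, 135 mm above the shelf, axes as the box. Carries the bright steel strike plate (next entry). Bar and keeper must not press on each other with more than 20 N.
- strike_mid (a point): Nominal place of the notch in the strike plate (12 mm thick), at the height of the level bar's lower face; true place up to 18 mm either way along the box's y (screws in slots; it stands firm). Notch 15 mm wide, open above. On its -y side the low tooth, 40 mm long, top 14 mm above this point; on its +y side the tall tooth, 14 mm long, top 40 mm above: it stops the lifted bar just over the notch.
- cup_rim (a point): Centre of the mouth of the translucent green plastic cup, 76 mm wide, 100 mm high, standing loose on the shelf; stays where it is.
- wrench_head: Loose steel torque wrench head with black rubber feet, about 150 mm long, 58 mm high, lying on the shelf; origin under its middle. Stays where it is.
- nut4: Nickel lug nut, 21 mm wide, 24 mm high, standing loose on the shelf (origin centre of its underside). Stays where it is.
- nut5: Second such lug nut on the shelf. Stays where it is. (Four more lie in the box and do not matter.)

How it is judged (in metres and radians):
On the way, in this order (a step that is already met when the one before it is completed fails the run):
1. the latch bar is lifted (value of joint bar above 0.07 rad), for 0.1 s.
2. the lid is slid nearly shut with the bar riding above the low tooth (value of joint lid below 0.03 m and value of joint bar above 0.06 rad), for 0.1 s.
At the end, for the whole second after the job is handed in: The lid is shut (reads within 24 mm of 0) and at rest, the latch bar lies level in the keeper's notch (under 0.03 rad) and has been let go (value of joint lid between -0.024 and 0.024 m and value of joint bar below 0.03 rad and velocity of joint bar below 0.05 rad/s and velocity of joint lid between -0.01 and 0.01 m/s); the robot touches nothing.
It fails at once if the bar is forced against the keeper (more than 20 N) (contact force between bar and keeper above 20 N).
It fails at once if a bystander is shifted by more than 20 mm or knocked over (distance of any of cup_rim, wrench_head, nut4, nut5 from where it was at the start of the episode above 0.02 m).
It also fails if it takes over 38 s, if anything falls off the work surface, if the arm or the gripper's body presses on something with over 40 N, if the wrist force passes 120 N, or if a joint passes its speed limit or range.

## Robot

A 6-joint arm with a two-finger parallel gripper is mounted at the origin on the work surface. World frame = base frame: x ahead of the robot, y to its left, z up, the work surface at z = 0. Lengths are in mm, angles in rad, forces in N, time in s.
With the tool pointing down it reaches from about 350 to 875 mm from the base axis. Payload 4.2 kg.
Tool frame: the origin (TCP) lies at the very end of the fingers, on their centre line; the grasp point (between the pads) lies 19 mm behind it; z points along the fingers, y is the line along which they close (so a half turn about z gives the same grasp; the last joint's range is limited). The gripper opens to 85 mm and grips with 20 to 120 N. Pads are 22 mm wide; open, the fingers measure 114 mm over their backs; the gripper's body (76 mm by 85 mm) begins 54 mm behind the grasp point. The pads swing forward as they close: fully open they stand 13 mm farther back than shut.
Start: joints at [-0.875, 0.385, 0.008, 0, -1.194, -0.259], TCP at [264.413, -566.29, 199.712] pointing down, gripper open.
Joint ranges: [-3.14, 3.14], [-1.21, 2.06], [-1.07, 1.41], [-3.16, 2.05], [-2.99, -0.16], [-3.1, 3.1]. Speed limits (rad/s): [2.79, 2.79, 3.14, 3.14, 3.14, 3.14].

## Interface

Orientations are given as a unit quaternion [x, y, z, w].
In Python, from bench import arm gives the robot as it stands.
- The arm moves only by the tool servo_tool, never from a script. Its argument "rows" is a list that holds one entry, the list of rows, each a list of 7 numbers: the finger opening in mm, from 0 to 85.4, then the shift along the tool's x, y, z in mm, then the turn, a rotation vector about the tool's x, y, z in rad. A call has 1 to 10 rows; each row is the pose to reach, as a shift and turn from the pose commanded when the call began, along the tool's axes at that moment; what a row does not reach only later rows make up. A row lasts 1/8 s, in which the tool goes at most 62.5 mm and 10.7 degrees, less where a joint would pass 70% of its speed; a pose out of reach is approached as far as the arm can. A call with a gripper value outside its range is refused whole. The fingers move at their own pace and stop on an object; the grip force is fixed at half the most. Time passes only in rows, so rows that repeat a pose let the fingers close. It gives the time, the measured TCP pose, the force, the opening and the grip force at its end, in the units of the state.
- arm.read_state(): the state, without advancing time (a new reading comes with each control period).
- arm.get_image(name): name is "scene" or "top"; returns the picture (400x640x3 uint8, red, green, blue); there is no depth.
- arm.camera_params(name): a dict with "intrinsics" (3x3 intrinsics, pixels), "D" ([k1, k2, p1, p2, k3] as OpenCV has them; the pictures are not rectified), "R" (3x3) and "t" (3): a world point X has camera coordinates R X + t. Camera axes: x right, y down, z forward; pixel columns grow to the right and rows downward; lengths in mm; the calibration is good to about 2 mm. A picture is of the moment at which its call begins. camera_params takes no time and is no camera call.
- arm.job_done(): hands the job in; it is judged then, once.
The state is a dict: "clock": time; "joints": joint angles; "joint_vel": joint speeds; "joint_efforts": joint torques, N m; "position": TCP position; "ee_rot": TCP orientation; "contact_force": force on the tool from outside, world axes, zero at the start; "wrist_torque": the same for the moment, N m; "gripper_width": finger opening in mm; "grasp_force": force on a finger pad.
Only numpy, scipy, OpenCV 4.12 (cv2) and the standard library are available. Lean on these libraries where they do the work, as an engineer would, in place of code of your own. Each camera call takes 0.05 s, during which the arm holds its last target. There are 200 camera calls.

## Working session

There is one attempt and no reset: what is moved stays moved. The work goes in short steps, Python scripts to look and compute and a tool call to move; the robot and the scene stay as the last step left them, time stands still between calls to the robot, and variables do not carry over. Pictures are saved under pics/ and viewed, at most 10 in all, crops included, and the job is handed in when it is done.

Besides the shell and the picture viewer there is one more tool, called after "Request:" by a JSON object that holds its "api" and its "payload". servo_tool: Moves the arm, as the interface text tells. Its arguments: {"type":"object","properties":{"rows":{"type":"array"}},"required":["rows"]}

```bash
mkdir -p pics; python3 - <<'E'
from bench import arm
import cv2
for n in("scene","top"):
    cv2.imwrite(f"pics/{n}0.png",arm.get_image(n)[:,:,::-1])
    p=arm.camera_params(n);print(n,{k:v for k,v in p.items()})
print(arm.read_state())
E
```

```text
scene {'intrinsics': array([[429.81443681,   0.        , 315.92828269],
       [  0.        , 429.81443681, 197.61811321],
       [  0.        ,   0.        ,   1.        ]]), 'D': array([-0.06548667,  0.        ,  0.        ,  0.        ,  0.        ]), 'R': array([[-0.38505647,  0.92283397, -0.01043977],
       [ 0.79372492,  0.32537109, -0.51394007],
       [-0.47088455, -0.20618226, -0.85776256]]), 't': array([ 207.41257459, -329.53552123, 1441.09820267])}
top {'intrinsics': array([[408.26859774,   0.        , 324.98027456],
       [  0.        , 408.26859774, 202.96279007],
       [  0.        ,   0.        ,   1.        ]]), 'D': array([-0.01994315,  0.        ,  0.        ,  0.        ,  0.        ]), 'R': array([[-0.02508152, -0.99938892, -0.02434563],
       [-0.99740682,  0.02666027, -0.06684964],
       [ 0.06745785,  0.0226058 , -0.997466  ]]), 't': array([  14.06303195,  534.76743072, 1142.71127193])}
{'clock': 0.1, 'joints': array([-8.75377214e-01,  3.85501866e-01,  6.75540034e-03, -4.13902878e-04,
       -1.19399003e+00, -2.58583738e-01]), 'joint_vel': array([ 2.56463986e-03, -5.93676480e-04,  4.56240075e-03,  2.03047508e-03,
       -6.18171526e-05, -4.52081542e-04]), 'joint_efforts': array([-5.18300494e-04, -3.93319738e+01,  1.88929814e+01,  4.19787839e+00,
       -2.58906031e-03,  1.69005236e-07]), 'position': array([ 264.17414191, -565.78451062,  198.71797759]), 'ee_rot': array([-2.16610548e-01,  9.76257595e-01,  9.50113959e-04, -2.74495533e-04]), 'contact_force': array([ 0.05366027, -0.02762023, -1.13437848]), 'wrist_torque': array([-0.0285132 , -0.01777057, -0.01036545]), 'grasp_force': 0.0, 'gripper_width': 85.42803113516516}
```

View pics/scene0.png

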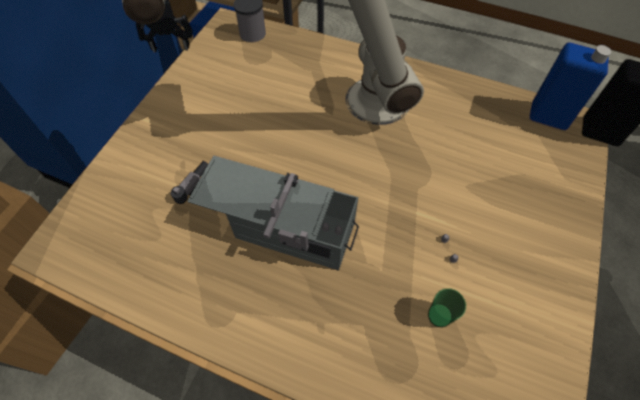

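View pics/top0.png

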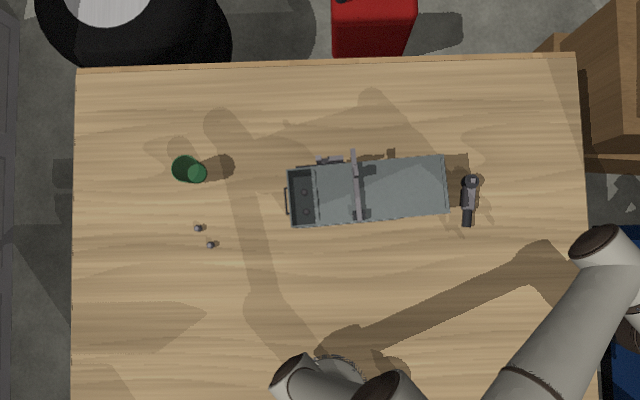

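The box lies near top (290–450, 150–230), with its open end to the left (+y), the bar at column ~357 and the keeper on the upper side (+x). The wrench is at (470,200), the cup at (190,170) and the nuts at (200,228) and (211,244). Next I'll zoom in.

```bash
python3 - <<'E'
import cv2
a=cv2.imread("pics/top0.png")[135:240,275:460];b=cv2.imread("pics/scene0.png")[150:275,190:370]
cv2.imwrite("pics/c1.png",cv2.resize(a,None,fx=4.3,fy=4.3,interpolation=cv2.INTER_CUBIC))
cv2.imwrite("pics/c2.png",cv2.resize(b,None,fx=4.4,fy=4.4,interpolation=cv2.INTER_CUBIC))
E
```

```text
(no output)
```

View pics/c1.png

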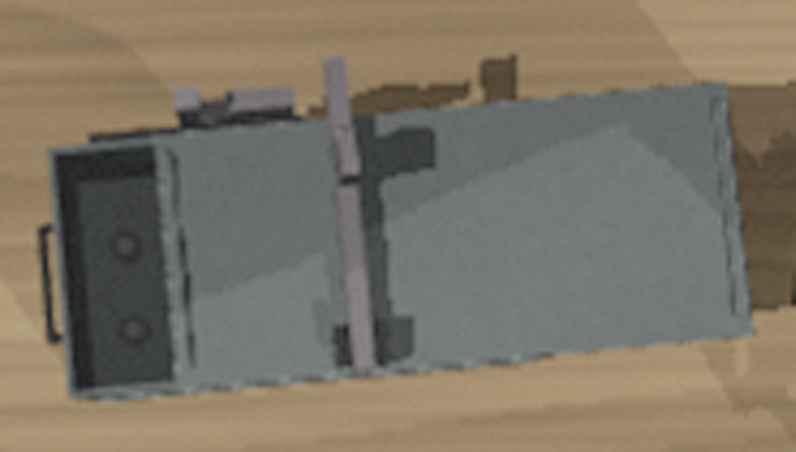

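View pics/c2.png

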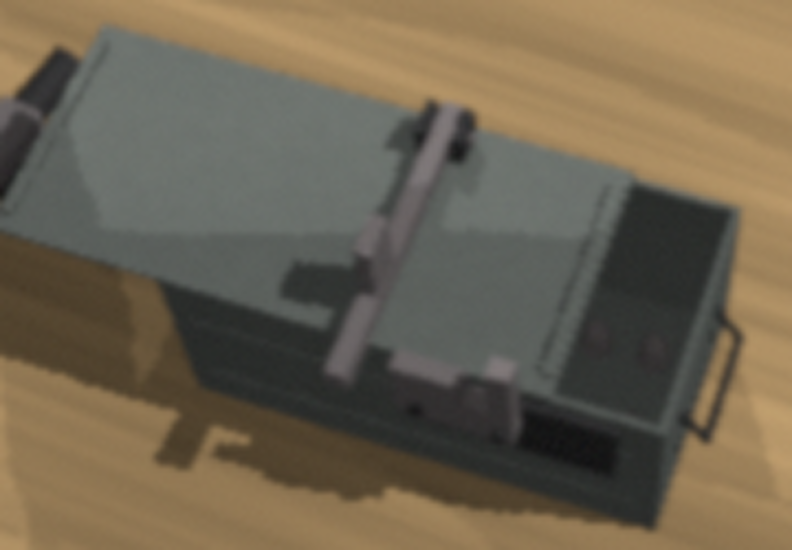

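Crop c1 shows the bar from its free end (333,60) to its pivot (365,370). The tab is near (346,150). The keeper's tall tooth is at x 178–202, the notch about 203–230 and the low tooth 230–293, at y≈100. In c2 the tab leans up from the bar around (370,250), and the tall tooth is at (503,370).

```bash
cat >h.py <<'E'
import numpy as np,cv2
from bench import arm
P={n:arm.camera_params(n) for n in("scene","top")}
def ray(n,px):
    p=P[n];u=cv2.undistortPoints(np.array([[px]],float),p["intrinsics"],p["D"])[0,0]
    R=np.array(p["R"]);return -R.T@p["t"],R.T@np.array([u[0],u[1],1])
def plane(n,px,z):
    c,d=ray(n,px);return c+d*(z-c[2])/d[2]
def tri(a,b):
    c,d=ray("top",a);e,f=ray("scene",b)
    s=np.linalg.lstsq(np.c_[d,-f],e-c,rcond=None)[0];return (c+d*s[0]+e+f*s[1])/2,np.linalg.norm(c+d*s[0]-e-f*s[1])
def proj(n,X):
    p=P[n];return cv2.projectPoints(np.atleast_2d(np.array(X,float)),cv2.Rodrigues(np.array(p["R"]))[0],np.array(p["t"],float),p["intrinsics"],p["D"])[0][:,0]
t=lambda x,y:((x+.5)/4.3+274.5,(y+.5)/4.3+134.5)
s=lambda x,y:((x+.5)/4.4+189.5,(y+.5)/4.4+149.5)
E
cat >a.py <<'E'
from h import *
np.set_printoptions(precision=1,suppress=True)
print("cams",ray("top",(320,200))[0],ray("scene",(320,200))[0])
A=plane("top",t(52,150),140);B=plane("top",t(72,396),140);print("box+y corners",A,B,A-B)
A2=plane("scene",s(658,432),140);B2=plane("scene",s(738,208),140);print("scene",A2,B2)
L=[plane("top",t(*q),145) for q in((722,85),(750,333))];print("lid far",L)
L=[plane("scene",s(*q),145) for q in((0,235),(103,28))];print("lid far sc",L)
for nm,a,b in(("free end top",(333,60),(341,375)),("pivot end",(365,368),(450,105)),("tall tooth top mid",(187,95),(503,368)),("lowtooth end",(293,98),(393,362))):
    print(nm,*tri(t(*a),s(*b)))
E
python3 a.py
```

```text
cams [ 456.6  -26.  1175.9] [1020.   212.9 1068.9]
box+y corners [615.3  93.4 140. ] [468.6  84.3 140. ] [146.7   9.1   0. ]
scene [616.5  93.4 140. ] [468.5  85.4 140. ]
lid far [array([ 642. , -304.2,  145. ]), array([ 495.1, -313.9,  145. ])]
lid far sc [array([ 647.7, -296.5,  145. ]), array([ 497.4, -314.6,  145. ])]
free end top [659.7 -73.2 161.4] 2.6735892470310003
pivot end [480.4 -88.  164.3] 1.311288303490058
tall tooth top mid [636.1  11.6 191.2] 3.0880921402644064
lowtooth end [639.5 -50.8 156.5] 0.4059865627001791
```

```bash
cat >>a.py <<'E'
print('---')
th=np.radians(3.7);Rz=np.array([[np.cos(th),-np.sin(th),0],[np.sin(th),np.cos(th),0],[0,0,1]]);c=np.array([552.2,-60.4,0])
T=plane("top",t(344,146),209);print("tab top",T,Rz.T@(T-c))
T=plane("scene",s(371,232),209);print("tab top scene",T,Rz.T@(T-c))
im=[cv2.imread("pics/c1.png"),cv2.imread("pics/c2.png")]
def draw(box,col):
    (x0,x1),(y0,y1),(z0,z1)=box
    for x in(x0,x1):
     for y in(y0,y1):
      for z in(z0,z1):
        X=Rz@[x,y,z]+c
        a=(proj("top",X)[0]-[274.5,134.5])*4.3;b=(proj("scene",X)[0]-[189.5,149.5])*4.4
        for i,q in zip(im,(a,b)):cv2.circle(i,(int(q[0]),int(q[1])),3,col if z==z1 else (0,0,0),-1)
tx=48.
draw(((tx-13,tx+13),(-26,-16),(163,209)),(0,0,255))
draw(((-75,108),(-27,-15),(147,163)),(0,255,0))
draw(((82,94),(59,73),(147,187)),(255,0,0))
draw(((82,94),(4,44),(147,161)),(255,255,0))
a,b=im;h=np.zeros((1,1),int)
o=np.zeros((600,800,3),np.uint8);o[:452,:400]=a[:,100:500] if 0 else o[:452,:400]
o[:450,:420]=a[:450,0:420];o[:450,420:800]=b[100:550,230:610];cv2.imwrite("pics/ov.png",o[:450])
E
python3 a.py|sed -n '/---/,$p'
```

```text
---
tab top [602.3 -76.8 209. ] [ 48.9 -19.6 209. ]
tab top scene [596.7 -79.  209. ] [ 43.2 -21.5 209. ]
```

View pics/ov.png

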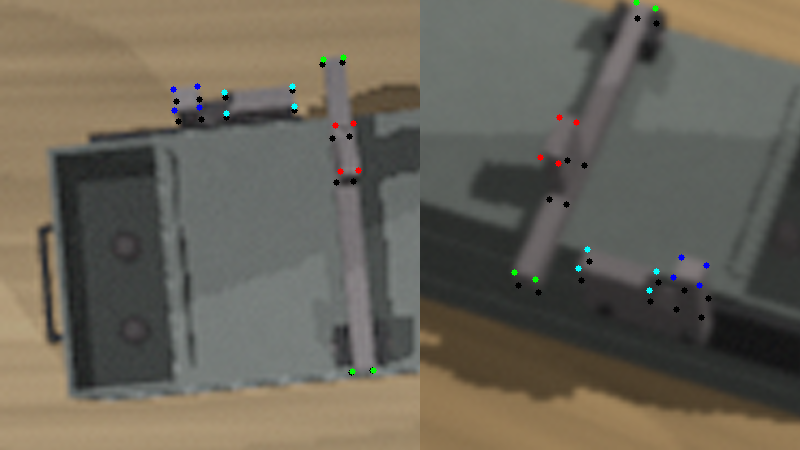

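The overlay fits in both views: tab at box (45,-20), notch about 72 mm away along +y, yaw 3.7°.

```bash
cat >>h.py <<'E'
from scipy.spatial.transform import Rotation as Ro
th=np.radians(3.7);Rz=Ro.from_euler('z',th);c=np.array([552.2,-60.4,0])
R0=Ro.from_matrix(np.c_[-Rz.as_matrix()[:,0],Rz.as_matrix()[:,1],[0,0,-1]])
def rel(p,R,s=None):
    s=s or arm.read_state();Q=Ro.from_quat(s["ee_rot"])
    return np.round(np.r_[Q.inv().apply(np.array(p)-s["position"]),(Q.inv()*R).as_rotvec()],3)
E
python3 -c "
from h import *
print(rel([599,-78,245],R0))"
```

```text
[-5.09701e+02  3.00492e+02 -4.57520e+01  2.00000e-03 -0.00000e+00
  3.72000e-01]
```

Request:
{"api": "servo_tool", "payload": {"rows": [[[60, -40, 25, -35, 0, 0, 0.1], [60, -90, 53, -46, 0, 0, 0.2], [60, -140, 83, -46, 0, 0, 0.3], [60, -190, 112, -46, 0, 0, 0.372], [60, -240, 142, -46, 0, 0, 0.372], [60, -290, 171, -46, 0, 0, 0.372], [60, -340, 200, -46, 0, 0, 0.372], [60, -390, 230, -46, 0, 0, 0.372], [60, -440, 259, -46, 0, 0, 0.372], [60, -490, 289, -46, 0, 0, 0.372]]]}}

```text
clock: 1.35
position: [586.7, -95.3, 245.4]
ee_rot: [-0.032, 0.999, 0.0, -0.0]
contact_force: [0.6, -0.8, 0.2]
gripper_width: 59.9
grasp_force: 0.0
```

```bash
python3 -c "
from h import *
s=arm.read_state();print(s['clock'],s['position'],s['gripper_width'],s['contact_force'],rel([599,-78,171],R0))"
```

```text
1.35 [586.71358645 -95.33999678 245.36646415] 59.86712282762693 [ 0.61922562 -0.80875659  0.20521352] [-1.3437e+01  1.6498e+01  7.4359e+01  0.0000e+00 -1.0000e-03  0.0000e+00]
```

Request:
{"api": "servo_tool", "payload": {"rows": [[[50, -14, 17, 0, 0, 0, 0], [50, -14, 17, 20, 0, 0, 0], [50, -14, 17, 20, 0, 0, 0]]]}}

```text
clock: 1.72
position: [597.6, -79.5, 223.7]
ee_rot: [-0.032, 0.999, 0.0, -0.002]
contact_force: [0.4, -0.3, -0.4]
gripper_width: 49.7
grasp_force: 0.0
```

```bash
python3 - <<'E'
from h import *
s=arm.read_state();print(s['clock'],s['position'],rel([599,-78,171],R0))
a=arm.get_image("top")[:,:,::-1][120:230,285:435];b=arm.get_image("scene")[:,:,::-1][130:260,210:360]
cv2.imwrite("pics/g1.png",np.hstack([cv2.resize(x,(400,350),interpolation=cv2.INTER_CUBIC) for x in(a,b)]))
E
```

```text
1.725 [597.59208722 -79.45422305 223.69411604] [-1.7560e+00  1.3500e+00  5.2686e+01  0.0000e+00 -5.0000e-03 -0.0000e+00]
```

View pics/g1.png

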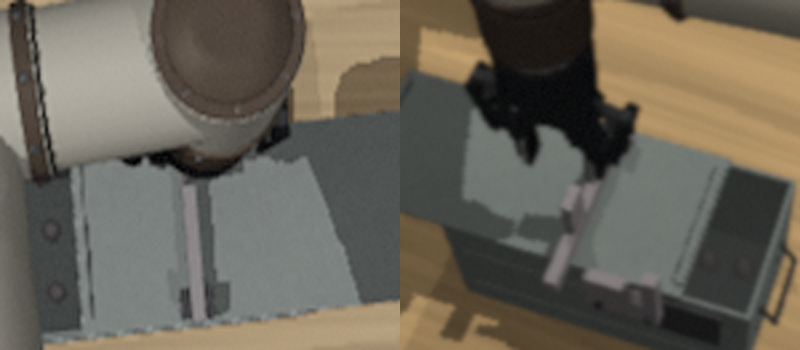

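Scene half: the tab, at about (572,210), stands under and between the open fingers. I'm descending and closing.

Request:
{"api": "servo_tool", "payload": {"rows": [[[50, -2, 1, 20, 0, 0, 0], [50, -2, 1, 40, 0, 0, 0], [50, -2, 1, 52, 0, 0, 0], [40, -2, 1, 52, 0, 0, 0], [25, -2, 1, 52, 0, 0, 0], [12, -2, 1, 52, 0, 0, 0], [5, -2, 1, 52, 0, 0, 0], [5, -2, 1, 52, 0, 0, 0], [5, -2, 1, 52, 0, 0, 0]]]}}

```text
clock: 2.95
position: [601.5, -78.2, 174.8]
ee_rot: [-0.033, 0.999, -0.0, 0.001]
contact_force: [-0.7, 0.4, 5.6]
gripper_width: 7.2
grasp_force: 59.1
```

```bash
cat >l.py <<'E'
from h import *
import sys
s=arm.read_state();p=s['position'];Q=Ro.from_quat(s['ee_rot']);print(s['clock'],p,'box',Rz.inv().apply(p-c),'grip',s['gripper_width'],s['grasp_force'],'Fbox',Rz.inv().apply(s['contact_force']),'rotbox',(R0.inv()*Q).as_rotvec())
# lift: rotate rigidly about pivot, box (-60,.,155), angle a from level; slide d along box y
piv=c+Rz.apply([-60,0,155])
for a in map(float,sys.argv[1:]):
    W=Ro.from_rotvec(-a*Rz.as_matrix()[:,1])
    print(a,rel(piv+W.apply(p-piv),W*Q,s))
E
python3 l.py 0.03 0.06 0.09 0.12 0.15 0.18
```

```text
2.95 [601.48470791 -78.24386576 174.8038867 ] box [ 48.03047392 -20.98712829 174.8038867 ] grip 7.17291662079243 59.07997727394104 Fbox [-0.7128384   0.49699756  5.55976281] rotbox [ 0.00047852 -0.00175244 -0.00055696]
0.03 [ 6.370e-01 -1.000e-03 -3.233e+00  0.000e+00 -3.000e-02  0.000e+00]
0.06 [ 1.371e+00 -2.000e-03 -6.445e+00  0.000e+00 -6.000e-02  0.000e+00]
0.09 [ 2.200e+00 -3.000e-03 -9.633e+00  0.000e+00 -9.000e-02  0.000e+00]
0.12 [ 3.1250e+00 -4.0000e-03 -1.2796e+01  0.0000e+00 -1.2000e-01  0.0000e+00]
0.15 [ 4.1450e+00 -5.0000e-03 -1.5929e+01  0.0000e+00 -1.5000e-01  0.0000e+00]
0.18 [ 5.258e+00 -6.000e-03 -1.903e+01  0.000e+00 -1.800e-01  0.000e+00]
```

```bash
python3 - <<'E'
from h import *
for k in range(3):
    s=arm.read_state();print(s['position'],s['contact_force'],s['wrist_torque'],s['gripper_width'])
    b=arm.get_image("scene")[:,:,::-1]
    if k==1: a=arm.get_image("top")[:,:,::-1]
cv2.imwrite("pics/g2.png",cv2.resize(b[130:250,220:350],None,fx=4.8,fy=4.8,interpolation=cv2.INTER_CUBIC))
E
```

```text
[601.48470791 -78.24386576 174.8038867 ] [-0.74342497  0.44996052  5.55976281] [-0.03020014  0.19395956 -0.00290894] 7.17291662079243
[601.47022321 -78.25968136 174.77009592] [-0.65965523  0.26201199  5.92997094] [0.05018423 0.26032365 0.03922487] 7.374997857059463
[601.49984317 -78.24775227 174.79922686] [-0.47015059 -0.39431136  5.17370929] [ 0.00623111  0.23227701 -0.01222142] 7.281939596437185
```

View pics/g2.png

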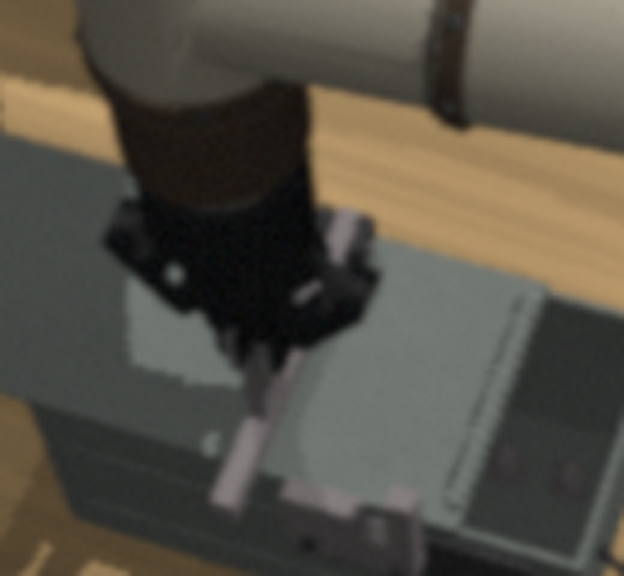

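The fingers are closed on the tab at crop (255,370). The notch shows at (375,520). I'm lifting along the arc.

Request:
{"api": "servo_tool", "payload": {"rows": [[[5, 0.6, 0, -3.2, 0, -0.03, 0], [5, 1.4, 0, -6.4, 0, -0.06, 0], [5, 2.2, 0, -9.6, 0, -0.09, 0], [5, 3.1, 0, -12.8, 0, -0.12, 0], [5, 4.1, 0, -15.9, 0, -0.15, 0], [5, 5.3, 0, -19, 0, -0.18, 0], [5, 5.3, 0, -19, 0, -0.18, 0], [5, 5.3, 0, -19, 0, -0.18, 0]]]}}

```text
clock: 4.15
position: [596.6, -78.5, 193.7]
ee_rot: [-0.032, 0.995, 0.003, 0.091]
contact_force: [4.8, -1.7, 2.2]
gripper_width: 7.5
grasp_force: 58.9
```

```bash
python3 l.py; python3 - <<'E'
from h import *
b=arm.get_image("scene")[:,:,::-1]
cv2.imwrite("pics/g3.png",cv2.resize(b[130:250,220:350],None,fx=4.8,fy=4.8,interpolation=cv2.INTER_CUBIC))
E
```

```text
4.15 [596.55440733 -78.54513354 193.71410911] box [ 43.09100846 -20.96960444 193.71410911] grip 7.519673892897678 58.90361845493317 Fbox [ 4.67286345 -1.96342801  2.19951375] rotbox [ 0.00029727 -0.18302903 -0.00051782]
```

View pics/g3.png

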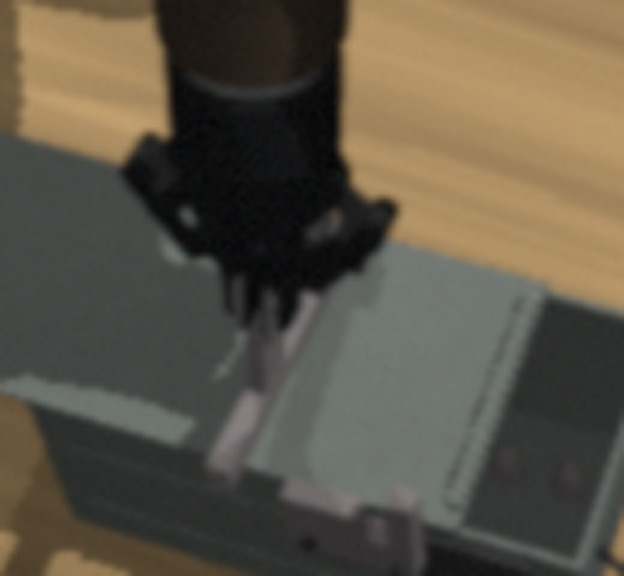

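The bar is lifted: its free end moved up from row 510 to 480 in the crop. I'm sliding most of the way.

Request:
{"api": "servo_tool", "payload": {"rows": [[[5, 0, 5, 0, 0, 0, 0], [5, 0, 13, 0, 0, 0, 0], [5, 0, 21, 0, 0, 0, 0], [5, 0, 29, 0, 0, 0, 0], [5, 0, 37, 0, 0, 0, 0], [5, 0, 45, 0, 0, 0, 0], [5, 0, 53, 0, 0, 0, 0], [5, 0, 60, 0, 0, 0, 0], [5, 0, 62, 0, 0, 0, 0], [5, 0, 62, 0, 0, 0, 0]]]}}

```text
clock: 5.45
position: [592.6, -16.3, 193.4]
ee_rot: [-0.033, 0.995, 0.003, 0.091]
contact_force: [5.3, -0.7, 1.7]
gripper_width: 7.6
grasp_force: 59.0
```

```bash
python3 l.py
```

```text
5.45 [592.55363324 -16.32032248 193.40530694] box [ 43.1140842   41.38368554 193.40530694] grip 7.6257483486309345 58.975768089294434 Fbox [ 5.21023568 -1.04509245  1.68616773] rotbox [-9.19809453e-05 -1.82346982e-01 -8.35069457e-04]
```

Request:
{"api": "servo_tool", "payload": {"rows": [[[5, 0, 1, 0, 0, 0, 0], [5, 0, 2, 0, 0, 0, 0], [5, 0, 3, 0, 0, 0, 0], [5, 0, 4, 0, 0, 0, 0], [5, 0, 5, 0, 0, 0, 0], [5, 0, 6, 0, 0, 0, 0], [5, 0, 7, 0, 0, 0, 0]]]}}

```text
clock: 6.32
position: [592.1, -9.9, 193.4]
ee_rot: [-0.032, 0.995, 0.003, 0.091]
contact_force: [5.4, -2.4, 1.8]
gripper_width: 7.6
grasp_force: 59.0
```

Request:
{"api": "servo_tool", "payload": {"rows": [[[5, 0, 0.7, 0, 0, 0, 0], [5, 0, 1.4, 0, 0, 0, 0], [5, 0, 2, 0, 0, 0, 0]]]}}

```text
clock: 6.7
position: [592.0, -7.9, 193.5]
ee_rot: [-0.032, 0.995, 0.003, 0.091]
contact_force: [5.1, -1.9, 2.2]
gripper_width: 7.2
grasp_force: 59.0
```

```bash
python3 l.py
```

```text
6.7 [591.96485316  -7.85665836 193.47594952] box [ 43.07271115  49.8677035  193.47594952] grip 7.183715808009531 58.97748291492462 Fbox [ 4.95908418 -2.25591307  2.23433661] rotbox [ 0.00049159 -0.18222001 -0.00049939]
```

Baseline sliding force is about -2.3 N in y. I'm continuing in 1.5 mm calls and watching the force.

Request:
{"api": "servo_tool", "payload": {"rows": [[[5, 0, 0.5, 0, 0, 0, 0], [5, 0, 1, 0, 0, 0, 0], [5, 0, 1.5, 0, 0, 0, 0]]]}}

```text
clock: 7.08
position: [591.8, -6.4, 193.4]
ee_rot: [-0.032, 0.995, 0.003, 0.091]
contact_force: [6.3, -2.3, 1.8]
gripper_width: 7.2
grasp_force: 59.0
```

Request:
{"api": "servo_tool", "payload": {"rows": [[[5, 0, 0.5, 0, 0, 0, 0], [5, 0, 1, 0, 0, 0, 0]]]}}

```text
clock: 7.32
position: [591.8, -5.4, 193.5]
ee_rot: [-0.032, 0.995, 0.003, 0.091]
contact_force: [5.4, -2.8, 1.3]
gripper_width: 7.6
grasp_force: 59.0
```

Request:
{"api": "servo_tool", "payload": {"rows": [[[5, 0, 0.5, 0, 0, 0, 0], [5, 0, 1, 0, 0, 0, 0]]]}}

```text
clock: 7.58
position: [591.7, -4.5, 193.5]
ee_rot: [-0.032, 0.995, 0.003, 0.091]
contact_force: [5.6, -3.7, 1.5]
gripper_width: 7.4
grasp_force: 58.9
```

Request:
{"api": "servo_tool", "payload": {"rows": [[[5, 0, 0.5, 0, 0, 0, 0], [5, 0, 1, 0, 0, 0, 0]]]}}

```text
clock: 7.82
position: [591.7, -4.5, 193.5]
ee_rot: [-0.032, 0.995, 0.002, 0.091]
contact_force: [7.0, -7.4, 0.6]
gripper_width: 6.9
grasp_force: 58.9
```

The tall tooth is felt at y=-4.5, as predicted. I'm backing off to the middle of the notch (y≈-6).

Request:
{"api": "servo_tool", "payload": {"rows": [[[5, 0, -1, 0, 0, 0, 0], [5, 0, -2.3, 0, 0, 0, 0], [5, 0, -2.3, 0, 0, 0, 0]]]}}

```text
clock: 8.2
position: [591.9, -4.7, 193.3]
ee_rot: [-0.032, 0.995, 0.003, 0.091]
contact_force: [5.0, 0.9, 2.7]
gripper_width: 7.2
grasp_force: 59.1
```

```bash
python3 l.py -.045 -.09 -.135 -.18
```

```text
8.2 [591.86275245  -4.74014313 193.32627242] box [ 43.17193918  52.98431152 193.32627242] grip 7.217158700950087 59.09656584262848 Fbox [5.04806878 0.58798131 2.69457493] rotbox [-0.0010339  -0.182519   -0.00055307]
-0.045 [-0.743 -0.006  4.896 -0.     0.045  0.   ]
-0.09 [-1.266 -0.011  9.821 -0.     0.09   0.   ]
-0.135 [-1.566 -0.017 14.764 -0.     0.135  0.   ]
-0.18 [-1.643 -0.022 19.716 -0.     0.18   0.   ]
```

Request:
{"api": "servo_tool", "payload": {"rows": [[[5, 0, -0.7, 0, 0, 0, 0], [5, 0, -1.3, 0, 0, 0, 0], [5, 0, -1.3, 0, 0, 0, 0]]]}}

```text
clock: 8.57
position: [591.9, -5.6, 193.3]
ee_rot: [-0.032, 0.995, 0.004, 0.091]
contact_force: [4.3, 1.9, 2.7]
gripper_width: 7.3
grasp_force: 59.1
```

Bar is about 1.1 mm off the tall tooth, which leaves room on both sides of the notch. Lowering it now.

Request:
{"api": "servo_tool", "payload": {"rows": [[[5, -0.4, 0, 2.4, 0, 0.022, 0], [5, -0.7, 0, 4.9, 0, 0.045, 0], [5, -1, 0, 7.4, 0, 0.067, 0], [5, -1.2, 0, 9.8, 0, 0.09, 0], [5, -1.2, 0, 9.8, 0, 0.09, 0]]]}}

```text
clock: 9.2
position: [595.1, -5.4, 183.2]
ee_rot: [-0.033, 0.998, 0.002, 0.046]
contact_force: [5.7, 3.5, 2.1]
gripper_width: 7.6
grasp_force: 59.1
```

```bash
python3 l.py -.045 -.09
```

```text
9.2 [595.11461668  -5.40079332 183.15725966] box [ 46.374392    52.11518806 183.15725966] grip 7.587403336985475 59.14904057979584 Fbox [5.87684284 3.08321363 2.0705058 ] rotbox [-0.00137133 -0.09119023 -0.00062614]
-0.045 [-0.716 -0.007  4.899 -0.     0.045  0.   ]
-0.09 [-1.21  -0.014  9.826 -0.     0.09   0.   ]
```

Request:
{"api": "servo_tool", "payload": {"rows": [[[5, -0.4, 0, 2.4, 0, 0.022, 0], [5, -0.7, 0, 4.9, 0, 0.045, 0], [5, -0.7, 0, 4.9, 0, 0.045, 0]]]}}

```text
clock: 9.57
position: [596.2, -5.4, 178.3]
ee_rot: [-0.033, 0.999, 0.001, 0.023]
contact_force: [5.0, 2.6, 2.0]
gripper_width: 7.8
grasp_force: 59.2
```

Request:
{"api": "servo_tool", "payload": {"rows": [[[5, -0.3, 0, 2.4, 0, 0.022, 0], [5, -0.5, 0, 4.5, 0, 0.042, 0], [5, -0.5, 0, 4.5, 0, 0.042, 0]]]}}

```text
clock: 9.95
position: [596.6, -5.7, 174.8]
ee_rot: [-0.033, 0.999, 0.0, 0.002]
contact_force: [3.4, 2.5, 5.4]
gripper_width: 7.4
grasp_force: 59.6
```

```bash
python3 l.py
```

```text
9.95 [596.56420808  -5.69306738 174.80202711] box [ 47.80210078  51.72997774 174.80202711] grip 7.427516574757021 59.55696523189545 Fbox [3.53859501 2.28417009 5.37356345] rotbox [-0.00057755 -0.00377194 -0.0008891 ]
```

The height (174.8) equals the level grasp height, so the bar is home. I'm opening and retreating.

Request:
{"api": "servo_tool", "payload": {"rows": [[[15, 0, 0, 0, 0, 0, 0], [30, 0, 0, 0, 0, 0, 0], [45, 0, 0, 0, 0, 0, 0], [45, 0, 0, 0, 0, 0, 0], [45, 0, 0, -20, 0, 0, 0], [45, 0, 0, -60, 0, 0, 0], [45, 0, 0, -110, 0, 0, 0], [45, 60, 0, -130, 0, 0, 0], [45, 120, 0, -130, 0, 0, 0], [45, 180, 0, -130, 0, 0, 0]]]}}

```text
clock: 11.2
position: [413.8, -18.4, 303.5]
ee_rot: [-0.032, 0.999, 0.0, 0.001]
contact_force: [-0.7, 0.4, 0.8]
gripper_width: 45.1
grasp_force: 0.0
```

```bash
python3 l.py; python3 - <<'E'
from h import *
b=arm.get_image("scene")[:,:,::-1]
cv2.imwrite("pics/g4.png",cv2.resize(b[130:290,200:480],None,fx=2.8,fy=2.8,interpolation=cv2.INTER_CUBIC))
E
```

```text
11.2 [413.78318996 -18.4438239  303.46426056] box [-135.42076768   50.80107966  303.46426056] grip 45.12990349819849 0.0 Fbox [-0.6298938   0.40835296  0.79499415] rotbox [-0.00015137 -0.00293195  0.00023089]
```

View pics/g4.png

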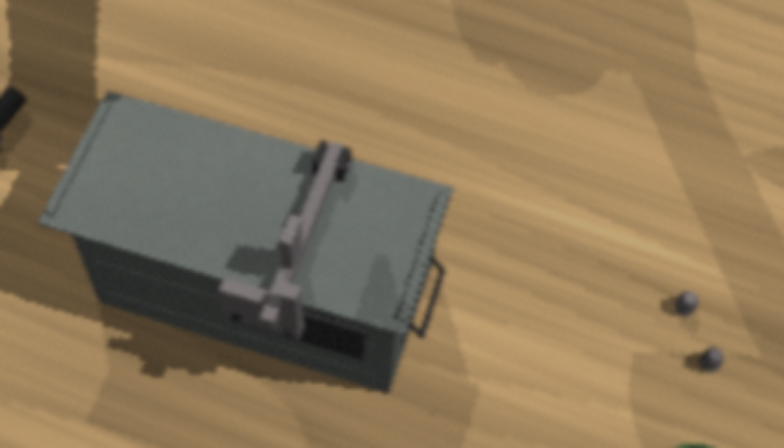

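The lid is shut, and the bar sits between the low tooth (240,288) and tall tooth (287,290) with its end showing at (270,313). The nuts are where they were. I'll let the arm settle, then hand in.

Request:
{"api": "servo_tool", "payload": {"rows": [[[45, 0, 0, 0, 0, 0, 0], [45, 0, 0, 0, 0, 0, 0], [45, 0, 0, 0, 0, 0, 0]]]}}

```text
clock: 11.62
position: [416.7, -17.9, 303.0]
ee_rot: [-0.032, 0.999, -0.0, 0.001]
contact_force: [0.0, 0.4, -0.1]
gripper_width: 45.1
grasp_force: 0.0
```

```bash
python3 -c "
from bench import arm
print(arm.job_done())"
```

```text
the job is handed in; nothing more can be done
None
```

The box is shut with the latch bar down in the notch and the gripper clear of it, and I handed the job in at about 12 s; no verdict came back.

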